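# Unhook a carded set of brush handles and rack it for packing

## Task

In the brush maker's workshop, take the taller carded set of handles off its display peg: lift its top just enough to bring the eye up and over the peg's upturned tip, gently, without yanking on the peg. Then lower it, foot first and upright, into the one empty slot of the wooden packing rack, fully down, and let go; do not drop it, and leave everything else where it is.

Things in the scene. Friction and masses are not known exactly. Their poses are not given: they have to be found in the camera images.
- pack: The carded set to move: stiff card 100 wide (its y), 150 high (its z), 5 thick (its x), 0.08 to 0.17 kg. Three bamboo handles, 9 in diameter, are strapped on its +x face, 36 to 102 above the foot (straps stand out 11). Origin at the middle of its lower edge (foot), z up. It hangs upright by its eye on a peg; the plain corners beside the eye can be pinched from above.
- pack_eye (a point): Centre of the taller card's eye, 125 above its foot, in mid thickness; axes as the card's. The eye is a rectangular hole on the card's centre line, 22 wide and 22 high, from 114 to 136 above the foot; a 14 strip is left above it.
- short_pack: The other card on the stand, which stays on its peg: 80 wide, 120 high, 5 thick, with two thicker handles; same eye, from 84 to 106 above its foot. Origin at the middle of its lower edge, z up.
- stand: Fixed wooden display stand. Origin on the table; its x points the way the pegs point (roughly away from the robot), z up. Base 200 by 250, 18 high, x = -110 to 90. Posts 16 square at x = -85, y = -110 and 110, up to z = 213; crossbar 14 (x) by 18 between them at x = -85, z = 200. The cards hang at x between -10 and 8, either card on either peg. Stand and pegs do not give.
- peg_a (a point): Point on the axis of the peg at y = -65 of the stand, at x = 0, z = 200; axes as the stand's. Steel peg 6 in diameter: runs level along +x, then bends up at 55 degrees from the level; the upturned tip rises 24 (axis) over a further 17 in x. The bend lies 30 to 80 along +x from this point, different for each peg and every time, and is not told: feel for it with the hanging card, or see it.
- peg_b (a point): The same point of the other peg, alike, at y = +65 of the stand.
- rack: Fixed wooden packing rack, origin at the middle of its underside. Board 200 (x) by 150 (y) by 10 thick with three slots that run along its y, at x = -70, 0 and 70. Each slot is 10 wide, 130 long and 32 deep between two rails 8 thick with rounded tops at z = 42. Two slots hold short cards, one is empty.
- liner: The thin felt strip on the floor of the empty slot, fixed, 9.6 (x) by 128 (y) by 2 thick; origin at the middle of its underside, so its top (where the card must stand) is 2 above the origin, and the rail tops are 32 above the origin. Its y runs along the slot, z up.
- slot_card_a: A short card, 90 wide (y), 90 high and 5 thick, standing loose in one of the other slots; stays. Origin at the middle of its lower edge.
- slot_card_b: The same again, in the remaining slot; stays.
- mug: White mug, 76 across, 85 high, loose on the table; origin at the centre of its underside. Stays.
- spool: Wooden spool, 44 across, 54 high, loose; origin at the centre of its underside. Stays.
- glue: Amber glue jar, 60 across, 75 high, loose; origin at the centre of its underside. Stays.
- mallet: Wooden mallet 220 long lying on the table, loose. Stays.
Not all that is in view belongs to the job. Leave any grey look-alike of the pack alone.

How it is judged:
By the outcome, as a careful person would: the job done as asked, in the order asked, and still so for the second after the job is handed in, with the robot touching nothing.
It also fails if it takes over 54 s, if anything falls off the work surface, if the arm or the gripper's body presses on something with over 40 N, if the wrist force passes 120 N, or if a joint passes its speed limit or range.

## Robot

A 6-joint arm with a two-finger parallel gripper is mounted at the origin on the work surface. World frame = base frame: x ahead of the robot, y to its left, z up, the work surface at z = 0. Lengths are in mm, angles in rad, forces in N, time in s.
With the tool pointing down it reaches from about 350 to 875 mm from the base axis. Payload 4.2 kg.
Tool frame: the origin (TCP) lies on the centre line of the jaws, within the pads' length; the fingertips stand 25 mm ahead of it and the grasp point (between the pads) lies 6 mm ahead of it (manip.tip_reach is the z of the fingertips in the tool frame, in mm); z points along the fingers, x is the direction in which the jaws open and shut, and the axes are right-handed (so a half turn about z gives the same grasp; the last joint's range is limited). The gripper opens to 85 mm and grips with 20 to 120 N. Pads are 22 mm wide; open, the fingers measure 114 mm over their backs; the gripper's body (76 mm by 85 mm) begins 54 mm behind the grasp point. The pads swing forward as they close: fully open they stand 13 mm farther back than shut.
Start: joints at [1.464, 0.385, 0.008, 0, -1.194, -0.259], TCP at [223.527, 583.639, 256.312] pointing down, gripper open.
Joint ranges: [-3.14, 3.14], [-1.21, 2.06], [-1.07, 1.41], [-3.16, 2.05], [-2.99, -0.16], [-3.1, 3.1]. Speed limits (rad/s): [2.79, 2.79, 3.14, 3.14, 3.14, 3.14].

## Interface

Orientations are given as a unit quaternion [x, y, z, w].
In Python, from rig import manip gives the robot as it stands. The module is installed in compiled form; this text tells all that it offers.
- The arm moves only by the tool jog_arm, never from a script. Its argument "deltas" is a list of rows, each a list of 7 numbers: the turn, a rotation vector about the tool's x, y, z in rad, then the shift along the tool's x, y, z in m, then the finger opening in m, from 0 to 0.0854. A call has 1 to 12 rows; each row is the pose to reach, as a shift and turn from the pose commanded when the call began, along the tool's axes at that moment; what a row does not reach only later rows make up. A row lasts 1/12 s, in which the tool goes at most 41.7 mm and 7.16 degrees, less where a joint would pass 70% of its speed; a pose out of reach is approached as far as the arm can. A call with a gripper value outside its range is refused whole. The fingers move at their own pace and stop on an object; "grip_force" is the grip in N (left out, the last holds). Time passes only in rows, so rows that repeat a pose let the fingers close. It gives the time, the measured TCP pose, the force and the opening at its end, in the units of the state.
- manip.sense(): the state, without advancing time (a new reading comes with each control period).
- manip.get_image(name): name is "scene" or "top" or "wrist"; returns a dict with "color" (400x640x3 uint8, red, green, blue), "camera_matrix" (3x3 intrinsics, pixels), "extrinsics" (4x4, takes a point from camera to world coordinates). Camera axes: x right, y down, z forward; pixel columns grow to the right and rows downward; lengths in mm; the calibration is good to about 2 mm. A picture is of the moment at which its call begins. There is no depth.
- manip.finish_job(): hands the job in, once; it reports no verdict.
The state is a dict: "t": time; "joints": joint angles; "qvel": joint speeds; "tau": joint torques, N m; "position": TCP position; "orientation": TCP orientation; "contact_force": force on the tool from outside, world axes, zero at the start; "wrist_torque": the same for the moment, N m; "finger_gap": finger opening in mm.
Only numpy, scipy, OpenCV 4.12 (cv2) and the standard library are available. Lean on these libraries where they do the work, as an engineer would, in place of code of your own. Each camera call takes 0.05 s, during which the arm holds its last target. There are 200 camera calls.

## Working session

There is one attempt and no reset: what is moved stays moved. The work goes in short steps, Python scripts to look and compute and a tool call to move; the robot and the scene stay as the last step left them, time stands still between calls to the robot, and variables do not carry over. Pictures are saved under pics/ and viewed, about 8 in all and at most 12, crops included, and the job is handed in when it is done.

Besides the shell and the picture viewer there is one more tool, called as a command line: name --pt "numbers of a row" for each row, then --argument value for the rest. jog_arm: Moves the arm, as the interface text tells. Its arguments: {"type":"object","properties":{"deltas":{"type":"array","items":{"type":"array","items":{"type":"number"}}},"grip_force":{"type":"number"}},"required":["deltas"]}

```bash
mkdir -p pics; python3 - <<'E'
from rig import manip
import cv2,numpy as np
np.set_printoptions(precision=4,suppress=True)
s=manip.sense();print({k:np.round(v,3) for k,v in s.items()}, manip.tip_reach)
for n in ["scene","top","wrist"]:
    d=manip.get_image(n);cv2.imwrite(f"pics/{n}0.png",d["color"][:,:,::-1]);np.savez(f"{n}0.npz",**d)
    print(n,d["camera_matrix"].tolist(),np.round(d["extrinsics"],4).tolist())
a=cv2.imread("pics/scene0.png")
b=cv2.imread("pics/top0.png")
E
```

```text
{'t': np.float64(0.0), 'joints': array([ 1.464,  0.386,  0.007, -0.001, -1.194, -0.259]), 'qvel': array([-0.002,  0.001, -0.   , -0.001,  0.001,  0.001]), 'tau': array([ -0.001, -39.228,  18.84 ,   4.186,  -0.005,  -0.   ]), 'position': array([223.343, 583.163, 255.224]), 'orientation': array([-0.567,  0.824, -0.001, -0.001]), 'contact_force': array([ 0.526, -0.116, -0.252]), 'wrist_torque': array([-0.019, -0.021, -0.057]), 'finger_gap': np.float64(84.993)} 25.0
scene [[400.1723551711272, 0.0, 315.3250613297967], [0.0, 400.1723551711272, 204.1844899459858], [0.0, 0.0, 1.0]] [[-0.0306, 0.5307, -0.847, 1491.1928], [0.9992, -0.0054, -0.0395, 116.6196], [-0.0255, -0.8475, -0.5301, 727.8722], [0.0, 0.0, 0.0, 1.0]]
top [[414.06484432174574, 0.0, 318.7174743149883], [0.0, 414.06484432174574, 203.1340073452306], [0.0, 0.0, 1.0]] [[-0.0057, -0.9979, 0.0637, 464.847], [-0.9999, 0.005, -0.0115, 79.6608], [0.0112, -0.0638, -0.9979, 1074.8294], [0.0, 0.0, 0.0, 1.0]]
wrist [[358.2517189205483, 0.0, 324.3916124986605], [0.0, 358.2517189205483, 201.8323702391031], [0.0, 0.0, 1.0]] [[-0.3584, -0.8857, -0.2952, 298.727], [-0.9336, 0.3406, 0.1114, 553.4749], [0.0019, 0.3155, -0.9489, 373.4021], [0.0, 0.0, 0.0, 1.0]]
```

View pics/scene0.png

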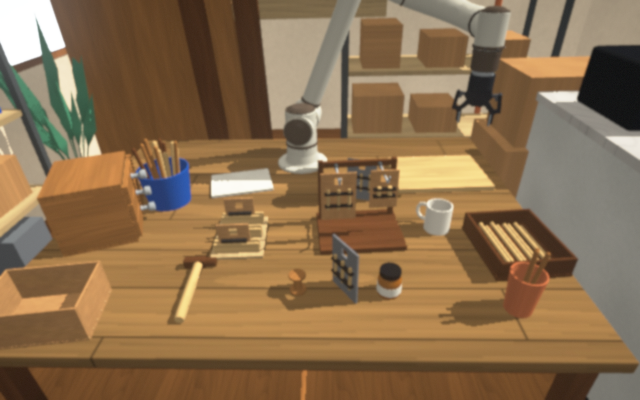

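View pics/top0.png

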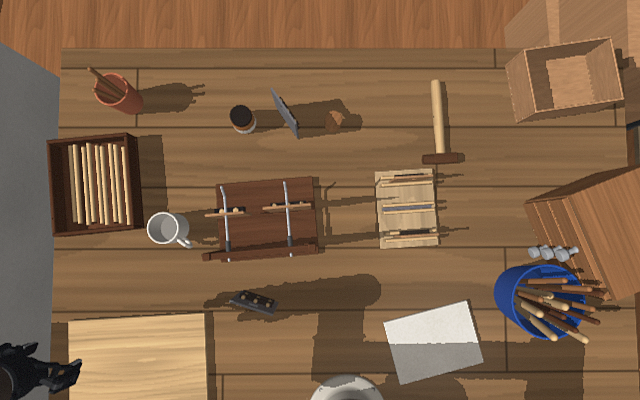

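The scene picture shows the stand with a tall card at (338,195) and a shorter one at (384,185). There are grey look-alikes at (345,270) and (370,180). The rack is at (240,230). In the top picture the tall card is at (287,205), the short one at (228,210) and the rack at (407,208).

```bash
python3 - <<'E'
import cv2,numpy as np
t=cv2.imread("pics/top0.png");s=cv2.imread("pics/scene0.png")
c=lambda im,x,y,w,h,f:cv2.resize(im[y:y+h,x:x+w],None,fx=f,fy=f,interpolation=cv2.INTER_CUBIC)
A=c(t,200,165,130,100,6.15)[:600,:799]
cv2.imwrite("pics/c1.png",A)
B=np.vstack([np.hstack([c(t,370,160,80,60,5)[:300],c(t,370,200,80,60,5)]),c(s,205,150,200,75,4)])
print(A.shape,B.shape)
cv2.imwrite("pics/c2.png",B)
E
```

```text
(600, 799, 3) (600, 800, 3)
```

View pics/c1.png

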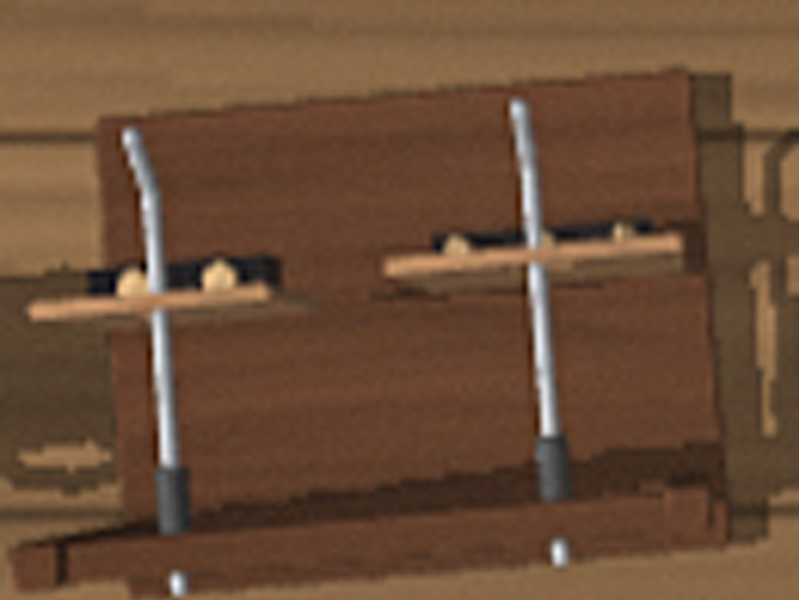

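View pics/c2.png

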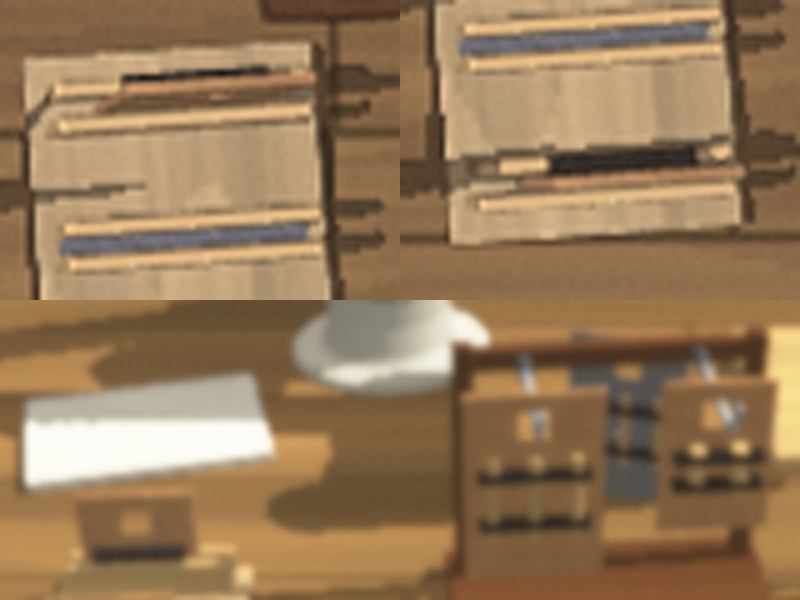

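The tall three-handle card hangs on peg_a, the right peg in the top view. Its top edge runs from (385,267) to (683,246) in the crop, and the peg tip is at (517,105). The blue liner lies in the rack's middle slot. What could be mistaken for the card (scene pixels): 
- short card at (384,185)
- grey standing card at (345,270)
- grey card behind the stand at (370,180)
- slot cards at (238,205) and (232,232)

I choose the brown three-handle card at (338,195), which the close crop confirms.

```bash
cat >h.py <<'E'
import cv2,numpy as np
np.set_printoptions(precision=3,suppress=True)
def ray(d,uv):
    K=d["camera_matrix"];E=d["extrinsics"]
    p=np.linalg.inv(K)@np.array([*uv,1.]);return E[:3,3],E[:3,:3]@p
def onz(d,uv,z):
    o,r=ray(d,uv);return o+r*(z-o[2])/r[2]
def proj(d,P):
    E=d["extrinsics"];q=d["camera_matrix"]@(E[:3,:3].T@(np.array(P)-E[:3,3]));return q[:2]/q[2]
E
python3 - <<'E'
from h import *
d=dict(np.load("top0.npz"));s=dict(np.load("scene0.npz"))
f=6.15
c=lambda u,v:((u+.5)/f-.5+200,(v+.5)/f-.5+165)
for n,u,v,z in [("cardL",385,267,217),("cardR",683,246,217),("pegA base",540,470,200),("pegA at card",536,262,200),("A mid",545,380,200),("A near bend",533,228,200),("A tip",516,103,224),("pegB base",171,470,200),("B bend",151,190,200),("B tip",131,133,224),("crossL",12,548,209),("crossR",715,490,209)]:
    print(n,onz(d,c(u,v),z))
im=d["color"].astype(int)
m=((im[:,:,2]>im[:,:,0]+10)).astype(np.uint8);m[:, :370]=0;m[:,450:]=0;m[:170]=0;m[250:]=0
n,l,st,ce=cv2.connectedComponentsWithStats(m);print(st[1:],ce[1:])
i=1+np.argmax(st[1:,4]);P=np.argwhere(l==i)[:,::-1]
W=np.array([onz(d,p,12)[:2] for p in P]);r=cv2.minAreaRect(W.astype(np.float32));print(r)
_,_,vt=np.linalg.svd(W-W.mean(0));print(W.mean(0),vt[0],np.degrees(np.arctan2(*vt[0][::-1])))
# rail tops: pixels of rail ends, crop2 left: scale5 offset 370,160
c2=lambda u,v:((u+.5)/5-.5+370,(v+.5)/5-.5+160)
for n,u,v in [("rail up L",65,231),("rail up R",318,213),("rail lo L",68,265),("rail lo R",320,247)]: print(n,onz(d,c2(u,v),42))
# scene crop of card: scale4 offset (205,150), y offset 300
c3=lambda u,v:((u+.5)/4-.5+205,(v-300+.5)/4-.5+150)
for n,u,v in [("TL",463,388),("TR",608,392),("eyeC",533,425)]:
    print(n,c3(u,v))
L=onz(d,c(385,267),217);R=onz(d,c(683,246),217);print(proj(s,L),proj(s,R))
E
```

```text
cardL [510.138 186.926 217.   ]
cardR [516.717  86.543 217.   ]
pegA base [441.251 135.918 200.   ]
pegA at card [512.49  137.227 200.   ]
A mid [471.972 134.178 200.   ]
A near bend [524.209 138.249 200.   ]
A tip [564.659 142.312 224.   ]
pegB base [442.011 261.803 200.   ]
B bend [537.956 269.459 200.   ]
B tip [555.13  271.101 224.   ]
crossL [416.378 313.17  209.   ]
crossR [434.391  76.147 209.   ]
[[430 205   1   1   1]] [[430. 205.]]
((526.4739990234375, -219.618408203125), (0.0, 0.0), 0.0)
[ 526.474 -219.618] [1. 0.] 0.0
rail up L [523.332 -92.123  42.   ]
rail up R [ 531.727 -219.381   42.   ]
rail lo L [506.296 -93.36   42.   ]
rail lo R [ 514.652 -219.987   42.   ]
TL (320.375, 171.625)
TR (356.625, 172.625)
eyeC (337.875, 180.875)
[356.594 172.131] [320.004 173.554]
```

jog_arm --pt "0 0 0.3 0.04 -0.05 -0.05 0.05" --pt "0 0 1.138 0.3425 -0.4435 -0.065 0.05" --pt "0 0 1.138 0.3425 -0.4435 -0.065 0.05" --pt "0 0 1.138 0.3425 -0.4435 -0.065 0.05" --pt "0 0 1.138 0.3425 -0.4435 -0.065 0.05" --pt "0 0 1.138 0.3425 -0.4435 -0.065 0.05" --pt "0 0 1.138 0.3425 -0.4435 -0.065 0.05" --pt "0 0 1.138 0.3425 -0.4435 -0.065 0.05" --pt "0 0 1.138 0.3425 -0.4435 -0.065 0.05" --pt "0 0 1.138 0.3425 -0.4435 -0.065 0.05" --pt "0 0 1.138 0.3425 -0.4435 -0.065 0.05" --pt "0 0 1.138 0.3425 -0.4435 -0.065 0.05"

```text
t: 1.15
position: [478.9, 163.3, 316.3]
orientation: [-0.034, 0.999, 0.0, 0.0]
contact_force: [0.5, 1.3, -0.2]
finger_gap: 50.3
```

jog_arm --pt "0 0 0 -0.016 -0.03 0 0.05" --pt "0 0 0 -0.032 -0.06 0 0.05" --pt "0 0 0 -0.032 -0.06 0 0.05" --pt "0 0 0 -0.032 -0.06 0 0.05" --pt "0 0 0 -0.032 -0.06 0 0.05"

```text
t: 1.57
position: [514.1, 107.5, 315.7]
orientation: [-0.033, 0.999, -0.0, -0.0]
contact_force: [-0.3, -0.1, -0.2]
finger_gap: 50.2
```

```bash
cat >>h.py <<'E'
from scipy.spatial.transform import Rotation as Ro
def target(yaw_deg,pitch_deg=0):
    """tool x ~ -world x, y ~ +y, z down, at card yaw; pitch>0 tilts card foot to +x"""
    c,s=np.cos(np.radians(yaw_deg)),np.sin(np.radians(yaw_deg))
    R=np.column_stack([[-c,-s,0],[-s,c,0],[0,0,-1]])
    return R@Ro.from_euler('y',-pitch_deg,degrees=True).as_matrix()
def row(s,P,R):
    R0=Ro.from_quat(s["orientation"]).as_matrix()
    return np.r_[Ro.from_matrix(R0.T@R).as_rotvec(),R0.T@(np.array(P)-s["position"])/1000]
E
python3 - <<'E'
from rig import manip
from h import *
s=manip.sense();print(s["position"],s["orientation"],s["joints"],s["contact_force"])
d=manip.get_image("wrist");np.savez("w1.npz",**d);cv2.imwrite("pics/w1.png",d["color"][:,:,::-1])
d2=manip.get_image("top");np.savez("t1.npz",**d2)
for n,P in [("cardL",(510.1,186.9,217)),("cardR",(516.7,86.5,217)),("tip",(564.7,142.3,224))]:print(n,proj(d,P))
# liner
d=dict(np.load("top0.npz"));hsv=cv2.cvtColor(d["color"],cv2.COLOR_RGB2HSV)
x,y=[int(v) for v in proj(d,(519,-156,12))];print(x,y,d["color"][y-3:y+4,x].tolist())
E
```

```text
[514.128 107.536 315.662] [-0.033  0.999 -0.    -0.   ] [ 0.515  0.176 -0.133 -0.    -1.262 -0.449] [-0.25  -0.077 -0.225]
cardL [321.991 320.293]
cardR [321.683 184.864]
tip [243.096 265.066]
405 208 [[194, 160, 116], [107, 98, 95], [112, 109, 116], [113, 111, 119], [126, 113, 105], [187, 152, 105], [231, 190, 137]]
```

View pics/w1.png

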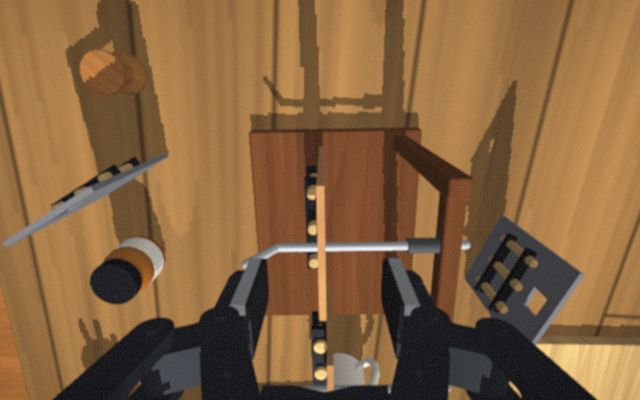

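The wrist picture shows the card's top edge upright at u≈322, rows 182–318, as predicted. The peg is at v≈247, its bend near (278,247) and its tip near (246,263).

```bash
python3 - <<'E'
from h import *
d=dict(np.load("w1.npz"));im=d["color"].astype(int)
pts=[]
for v in range(185,312,8):
    r=im[v,312:334];o=np.where((r[:,0]>170)&(r[:,0]-r[:,2]>50))[0]
    if len(o): print(v,o.min()+312,o.max()+312,end='; '); 
    if 240<v<255 or not len(o): continue
    pts.append(onz(d,((o.min()+o.max())/2+312,v),217))
pts=np.array(pts);f=np.polyfit(pts[:,1],pts[:,0],1);print("\nx=",f,"x at 137:",np.polyval(f,136.7),"yaw",-np.degrees(np.arctan(f[0])))
for n,uv,z in [("bend",(278,247),200),("tip",(246,263),224),("peg at card",(322,246),200),("peg base",(408,244),200),("top end",(321,181),217)]: print(n,onz(d,uv,z))
def seg(dd,z=12):
    K=dd["color"].astype(int);x,y=[int(q) for q in proj(dd,(519,-156,12))]
    m=((abs(K[:,:,0]-K[:,:,2])<22)&(K[:,:,0]<150)&(K[:,:,0]>85)).astype(np.uint8)
    m2=np.zeros_like(m);m2[y-8:y+9,x-35:x+36]=m[y-8:y+9,x-35:x+36]
    n,l,st,ce=cv2.connectedComponentsWithStats(m2);i=1+np.argmax(st[1:,4]);print(st[i])
    W=np.array([onz(dd,p,z)[:2] for p in np.argwhere(l==i)[:,::-1]]);_,_,vt=np.linalg.svd(W-W.mean(0));g=np.polyfit(W[:,1],W[:,0],1)
    print("liner",W.mean(0),"rng y",W[:,1].min(),W[:,1].max(),"yaw",-np.degrees(np.arctan(g[0])),cv2.minAreaRect(W.astype(np.float32)))
seg(dict(np.load("top0.npz")));seg(dict(np.load("t1.npz")))
E
```

```text
193 316 324; 201 317 324; 209 317 324; 217 317 324; 225 312 324; 233 312 324; 241 318 325; 249 318 324; 257 318 325; 265 312 325; 273 318 325; 281 318 325; 289 318 325; 297 318 325; 305 318 326; 
x= [ -0.08  525.213] x at 137: 514.2632761261749 yaw 4.579706073979521
bend [544.834 139.464 200.   ]
tip [562.798 140.661 224.   ]
peg at card [513.385 136.622 200.   ]
peg base [452.063 131.046 200.   ]
top end [517.285  84.026 217.   ]
[382 205  49   6 156]
liner [ 520.721 -156.824] rng y -219.61840453222783 -95.39662544137052 yaw 3.513593684466015 ((520.7425537109375, -157.48460388183594), (8.200913429260254, 124.71981811523438), 3.278856039047241)
[382 205  41   6 135]
liner [ 520.074 -147.446] rng y -198.86963314119384 -95.39662544137052 yaw 3.4669919144168513 ((520.1409912109375, -147.07177734375), (8.385011672973633, 103.87035369873047), 3.386843204498291)
```

jog_arm --pt "0 0 -0.007 -0.002 -0.003 0.03 0.05" --pt "0 0 -0.007 -0.002 -0.003 0.06 0.05" --pt "0 0 -0.007 -0.002 -0.003 0.08 0.05" --pt "0 0 -0.007 -0.002 -0.003 0.095 0.05" --pt "0 0 -0.007 -0.002 -0.003 0.106 0.05" --pt "0 0 -0.007 -0.002 -0.003 0.106 0.05" --pt "0 0 -0.007 -0.002 -0.003 0.106 0.05"

```text
t: 2.25
position: [516.2, 105.6, 210.1]
orientation: [-0.038, 0.999, -0.0, -0.0]
contact_force: [-0.2, 0.5, 1.1]
finger_gap: 50.0
```

```bash
python3 - <<'E'
from rig import manip
from h import *
s=manip.sense();print(s["position"],s["orientation"],s["contact_force"])
d=manip.get_image("wrist");np.savez("w2.npz",**d);cv2.imwrite("pics/w2.png",d["color"][150:400,160:480,::-1].repeat(2,0).repeat(2,1))
E
```

```text
[516.223 105.637 210.06 ] [-0.038  0.999 -0.    -0.   ] [-0.152  0.51   1.111]
```

View pics/w2.png

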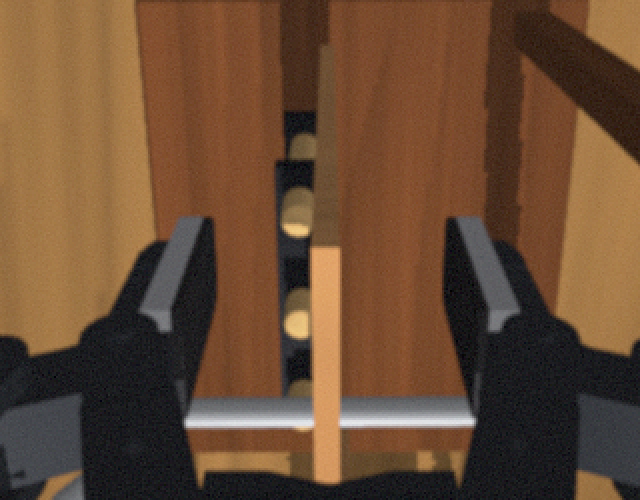

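The card sits midway between the open pads (card at u≈327, pads at 215 and 445), with the peg clear behind the fingers. I'll close now.

jog_arm --pt "0 0 0 0 0 0 0.03" --pt "0 0 0 0 0 0 0.015" --pt "0 0 0 0 0 0 0.01" --pt "0 0 0 0 0 0 0.0" --pt "0 0 0 0 0 0 0.0" --pt "0 0 0 0 0 0 0.0" --pt "0 0 0 0 0 0 0.0" --pt "0 0 0 0 0 0 0.0" --grip_force 50

```text
t: 2.97
position: [517.0, 104.8, 210.6]
orientation: [-0.037, 0.999, 0.0, 0.001]
contact_force: [1.2, -0.4, 2.4]
finger_gap: 4.1
```

jog_arm --pt "0 0 0 0 0 -0.002 0" --pt "0 0 0 0 0 -0.004 0" --pt "0 0 0 0 0 -0.006 0" --pt "0 0 0 0 0 -0.008 0" --pt "0 0 0 0 0 -0.008 0" --pt "0 0 0 0 0 -0.008 0"

```text
t: 3.47
position: [516.5, 104.7, 218.0]
orientation: [-0.037, 0.999, 0.0, -0.0]
contact_force: [0.1, -0.3, -0.9]
finger_gap: 4.1
```

```bash
python3 - <<'E'
from rig import manip
from h import *
s=manip.sense();print({k:np.round(s[k],3) for k in("position","orientation","contact_force","wrist_torque","finger_gap")})
d=manip.get_image("wrist");t=manip.get_image("scene");np.savez("w3.npz",**d)
a=d["color"][150:400,160:480,::-1].repeat(2,0).repeat(2,1)[:,:]
b=cv2.resize(t["color"][140:240,300:420,::-1],(600,500),interpolation=cv2.INTER_CUBIC)
cv2.imwrite("pics/w3.png",cv2.resize(np.hstack([a,b]),None,fx=.64,fy=.64))
E
```

```text
{'position': array([516.462, 104.712, 217.989]), 'orientation': array([-0.037,  0.999,  0.   , -0.   ]), 'contact_force': array([ 0.121, -0.27 , -0.911]), 'wrist_torque': array([-0.037, -0.03 , -0.011]), 'finger_gap': np.float64(4.149)}
```

View pics/w3.png

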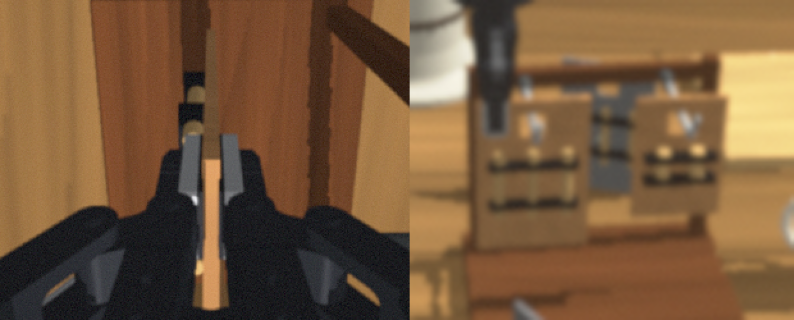

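The wrist picture shows the card pinched in line. The scene crop shows the eye now centred on the peg (tip at about (535,125)). The measured load is about 0.9 N, so the card hangs free.

jog_arm --pt "0 -0.06 0 -0.003 0 0 0" --pt "0 -0.12 0 -0.006 0 0 0" --pt "0 -0.18 0 -0.009 0 0.0003 0" --pt "0 -0.24 0 -0.011 0 0.0005 0" --pt "0 -0.3 0 -0.0135 0 0.0008 0" --pt "0 -0.35 0 -0.0156 0 0.0011 0" --pt "0 -0.35 0 -0.0156 0 0.0011 0" --pt "0 -0.35 0 -0.0156 0 0.0011 0"

```text
t: 4.23
position: [531.3, 105.3, 216.6]
orientation: [-0.037, 0.984, 0.006, 0.173]
contact_force: [0.1, 0.6, -0.4]
finger_gap: 4.1
```

```bash
cat >>h.py <<'E'
def eye(s):
    R=Ro.from_quat(s["orientation"]).as_matrix();return s["position"]+R@np.array([0,32,18.6])
E
python3 - <<'E'
from rig import manip
from h import *
s=manip.sense();R=Ro.from_quat(s["orientation"]).as_matrix()
print(s["position"],s["contact_force"],s["wrist_torque"],"eye",eye(s));print(R)
d=manip.get_image("wrist");np.savez("w4.npz",**d)
t=manip.get_image("top")
b=cv2.resize(t["color"][165:265,200:330,::-1],(780,600),interpolation=cv2.INTER_CUBIC);cv2.imwrite("pics/t4.png",b)
E
```

```text
[531.324 105.345 216.582] [ 0.114  0.608 -0.389] [-0.088  0.771  0.005] eye [535.275 137.71  199.065]
[[-0.938 -0.074  0.34 ]
 [-0.07   0.997  0.024]
 [-0.341 -0.001 -0.94 ]]
```

jog_arm --pt "0 0 0 -0.003 0 0.0001 0" --pt "0 0 0 -0.0063 0 0.0002 0" --pt "0 0 0 -0.0094 0 0 0" --pt "0 0 0 -0.0124 0 -0.0003 0" --pt "0 0 0 -0.0156 0 -0.0026 0" --pt "0 0 0 -0.0188 0 -0.0049 0" --pt "0 0 0 -0.0188 0 -0.0049 0"

```text
t: 4.92
position: [549.1, 107.4, 229.1]
orientation: [-0.036, 0.984, 0.007, 0.175]
contact_force: [0.4, -0.2, -1.2]
finger_gap: 4.2
```

```bash
python3 - <<'E'
from rig import manip
from h import *
s=manip.sense()
print(s["position"],s["contact_force"],s["wrist_torque"],"eye",eye(s))
t=manip.get_image("scene");u=manip.get_image("top")
b=np.hstack([cv2.resize(t["color"][140:240,310:410,::-1],(400,400),interpolation=cv2.INTER_CUBIC),cv2.resize(u["color"][165:265,230:330,::-1],(400,400),interpolation=cv2.INTER_CUBIC)]);cv2.imwrite("pics/t5.png",b)
E
```

```text
[549.084 107.445 229.072] [ 0.381 -0.219 -1.212] [-0.128  0.762  0.059] eye [553.107 139.844 211.635]
```

View pics/t5.png

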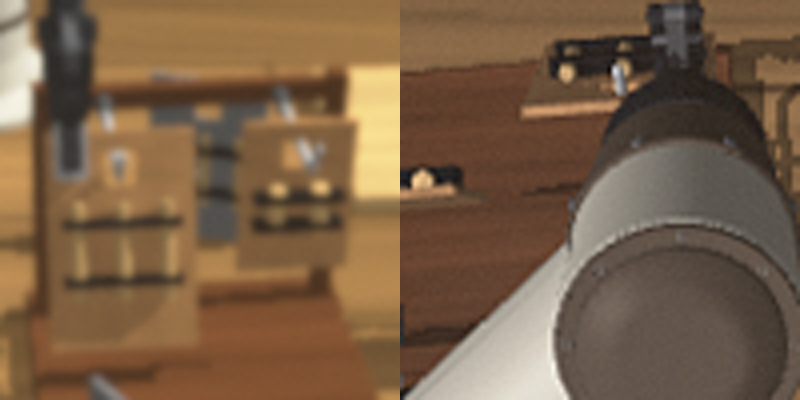

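The peg tip shows in the middle of the eye at (118,162) in the left crop, and the force is only the card's weight. I'll carry on along the slope.

jog_arm --pt "0 0 0 -0.0033 0 -0.0023 0" --pt "0 0 0 -0.0065 0 -0.0046 0" --pt "0 0 0 -0.0097 0 -0.0069 0" --pt "0 0 0 -0.0129 0 -0.0091 0" --pt "0 0 0 -0.0165 0 -0.0116 0" --pt "0 0 0 -0.02 0 -0.014 0" --pt "0 0 0 -0.024 0 -0.017 0" --pt "0 0 0 -0.0284 0 -0.0195 0" --pt "0 0 0 -0.036 0 -0.023 0" --pt "0 0 0 -0.036 0 -0.023 0"

```text
t: 5.85
position: [575.8, 109.6, 263.8]
orientation: [-0.037, 0.984, 0.007, 0.176]
contact_force: [-0.2, -0.1, 0.3]
finger_gap: 4.2
```

```bash
python3 - <<'E'
from rig import manip
from h import *
s=manip.sense()
print(s["position"],s["contact_force"],s["wrist_torque"],"eye",eye(s))
R=target(3.6)
e=eye(s)
# upright 60 mm further +x, +40 up, keep eye lateral
P=np.array([600,108,285.]);print(row(s,P,R))
E
```

```text
[575.765 109.622 263.78 ] [-0.226 -0.114  0.285] [-0.078  0.711 -0.002] eye [579.805 142.029 246.36 ]
[ 0.003  0.353  0.011 -0.03  -0.003 -0.012]
```

jog_arm --pt "0 0 0 -0.015 -0.001 -0.006 0" --pt "0 0.07 0.002 -0.03 -0.002 -0.012 0" --pt "0 0.16 0.005 -0.03 -0.003 -0.012 0" --pt "0 0.25 0.008 -0.03 -0.003 -0.012 0" --pt "0.003 0.353 0.011 -0.03 -0.003 -0.012 0" --pt "0.003 0.353 0.011 -0.03 -0.003 -0.012 0" --pt "0.003 0.353 0.011 -0.03 -0.003 -0.012 0"

```text
t: 6.43
position: [599.2, 107.8, 282.4]
orientation: [-0.031, 1.0, -0.001, -0.001]
contact_force: [0.2, 0.7, -0.5]
finger_gap: 4.0
```

```bash
python3 - <<'E'
from rig import manip
from h import *
s=manip.sense();print(s["position"],s["orientation"],s["contact_force"],"eye",eye(s))
# over the slot: liner centre (520.5,-157): card eye centre there; TCP is at -32 along card y
y=np.array([-np.sin(np.radians(3.6)),np.cos(np.radians(3.6)),0]);T=np.array([520.4,-157,0])-32*y;print(T)
for z in (285,): print(row(s,[T[0]+70,T[1]+60,z],target(3.6)),row(s,[T[0],T[1],z],target(3.6)))
for n in("scene","top"):
    np.savez(n+"6.npz",**manip.get_image(n))
d=dict(np.load("top6.npz"));t=dict(np.load("scene6.npz"))
b=np.hstack([cv2.resize(t["color"][130:250,300:420,::-1],(400,400),interpolation=cv2.INTER_CUBIC),cv2.resize(d["color"][165:255,370:460,::-1],(400,400),interpolation=cv2.INTER_CUBIC)]);cv2.imwrite("pics/t6.png",b)
E
```

```text
[599.182 107.824 282.377] [-0.031  1.    -0.001 -0.001] [ 0.166  0.709 -0.476] eye [597.162 139.739 263.74 ]
[ 522.409 -188.937    0.   ]
[-0.001 -0.002 -0.001  0.021 -0.236 -0.002] [-0.001 -0.002 -0.001  0.095 -0.291 -0.002]
```

View pics/t6.png

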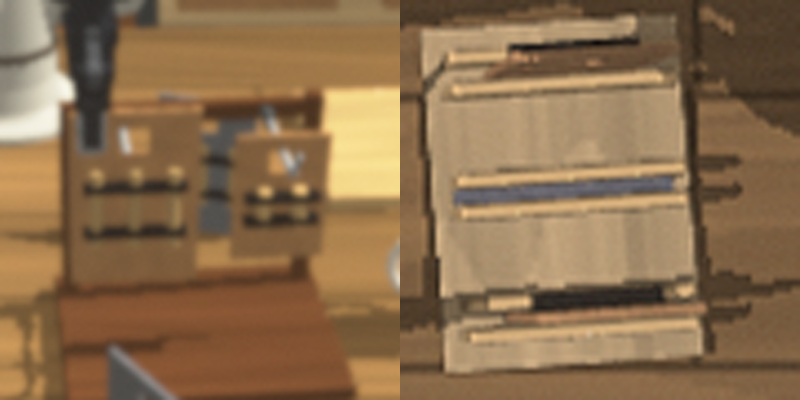

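The left crop shows the card off its peg, with the bare tip at (125,140) beside the eye. The right crop shows the middle slot clear, with the blue liner at about (570,190).

jog_arm --pt "0 0 0 0.004 -0.012 0 0" --pt "0 0 0 0.012 -0.036 0 0" --pt "0 0 0 0.022 -0.067 0 0" --pt "0 0 0 0.033 -0.1 0 0" --pt "0 0 0 0.044 -0.135 0 0" --pt "0 -0.002 0 0.056 -0.17 0 0" --pt "0 -0.002 0 0.067 -0.205 0 0" --pt "0 -0.002 0 0.077 -0.236 0 0" --pt "0 -0.002 0 0.085 -0.262 0 0" --pt "0 -0.002 0 0.091 -0.28 0 0" --pt "0 -0.002 0 0.095 -0.291 0 0" --pt "0 -0.002 0 0.095 -0.291 0 0"

```text
t: 7.53
position: [519.9, -190.4, 284.6]
orientation: [-0.03, 1.0, -0.001, -0.0]
contact_force: [0.3, -0.5, -1.8]
finger_gap: 4.6
```

jog_arm --pt "0 0 0 0 0 0.01 0" --pt "0 0 0 0 0 0.02 0" --pt "0 0 0 0 0 0.02 0" --pt "0 0 0 0 0 0.02 0"

```text
t: 7.87
position: [521.2, -187.7, 262.7]
orientation: [-0.032, 0.999, -0.0, -0.002]
contact_force: [-0.1, -0.6, -1.2]
finger_gap: 4.4
```

```bash
python3 - <<'E'
from rig import manip
from h import *
s=manip.sense();print(s["position"],s["orientation"],s["contact_force"],"eye",eye(s), "foot z",s["position"][2]-143.6)
d=manip.get_image("wrist");np.savez("w7.npz",**d);cv2.imwrite("pics/w7.png",d["color"][:,:,::-1])
t=dict(np.load("top6.npz"))
for v in [(382.9,209.05),(434,205.8)]:print(onz(t,v,42))
for P in [(520.5-.063*y,-157+y,z) for y in(-65,65) for z in (12,42)]:print(P,proj(d,P))
E
```

```text
[ 521.191 -187.68   262.704] [-0.032  0.999 -0.    -0.002] [-0.099 -0.642 -1.174] eye [ 519.064 -155.762  244.084] foot z 119.10446701882407
[515.185 -92.748  42.   ]
[ 522.675 -221.181   42.   ]
(524.595, -222, 12) [321.759 132.057]
(524.595, -222, 42) [321.676 136.202]
(516.405, -92, 12) [321.936 248.209]
(516.405, -92, 42) [321.875 260.666]
```

View pics/w7.png

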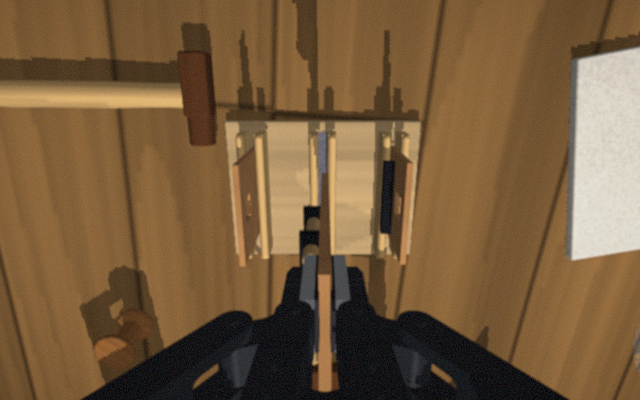

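The wrist view shows the card end-on at u≈324, above the middle slot. The slot rails are at u≈313 and 332, rows 135–150, with the blue liner between them at u≈322. Next I'll measure the relative offset numerically.

```bash
python3 - <<'E'
from rig import manip
from h import *
s=manip.sense();R=Ro.from_quat(s["orientation"]).as_matrix()
print("tool z",R[:,2],"tool x",R[:,0])
d=dict(np.load("w7.npz"));im=d["color"].astype(int)
for v in (134,138,142,146,150,156,162,168,174,180,188,200,220,240): print(v,' '.join(f"{u}:{im[v,u,0]},{im[v,u,2]}" for u in range(308,340,1)) if v in(142,150,162,180,200) else '')
P=s["position"]
for n,o in [("near foot +face",(-2.5,-18,143.6)),("near foot -face",(2.5,-18,143.6)),("near top +",(-2.5,-18,-7)),("near top -",(2.5,-18,-7))]: print(n,proj(d,P+R@np.array(o)))
E
```

```text
tool z [-0.002 -0.001 -1.   ] tool x [-0.998 -0.064  0.002]
134 
138 
142 308:133,77 309:133,75 310:163,83 311:189,97 312:186,97 313:161,86 314:141,72 315:143,71 316:137,71 317:123,76 318:111,97 319:104,108 320:104,114 321:102,111 322:100,107 323:105,111 324:103,110 325:89,96 326:70,73 327:87,65 328:124,67 329:162,78 330:194,100 331:215,113 332:223,115 333:224,117 334:221,114 335:198,104 336:179,99 337:181,106 338:181,102 339:185,110
146 
150 308:165,96 309:144,78 310:162,86 311:198,103 312:208,104 313:208,109 314:166,85 315:147,76 316:134,74 317:123,80 318:115,105 319:107,116 320:108,118 321:110,115 322:105,111 323:108,116 324:103,109 325:91,99 326:70,72 327:89,61 328:125,64 329:169,87 330:190,96 331:218,115 332:223,113 333:224,115 334:218,111 335:200,102 336:175,94 337:177,105 338:179,103 339:182,107
156 
162 308:164,96 309:140,77 310:157,84 311:188,96 312:213,114 313:222,113 314:223,112 315:205,104 316:162,82 317:128,78 318:120,97 319:116,117 320:104,115 321:104,114 322:109,115 323:109,120 324:105,113 325:98,102 326:70,69 327:98,62 328:138,71 329:169,86 330:194,98 331:218,113 332:
[... 277 characters left out ...]
0 323:86,40 324:85,37 325:88,38 326:85,41 327:96,47 328:132,67 329:171,89 330:200,103 331:217,112 332:226,122 333:223,112 334:216,111 335:198,104 336:191,108 337:194,114 338:197,115 339:196,118
188 
200 308:194,114 309:183,106 310:166,90 311:172,85 312:203,106 313:221,113 314:224,117 315:224,115 316:211,108 317:177,97 318:129,96 319:113,109 320:99,94 321:90,63 322:81,36 323:80,29 324:91,43 325:93,52 326:83,43 327:82,40 328:108,53 329:148,74 330:197,100 331:223,116 332:224,118 333:223,114 334:218,114 335:205,111 336:203,115 337:210,123 338:210,124 339:212,123
220 
240 
near foot +face [319.46  172.562]
near foot -face [326.153 172.555]
near top + [314.758 275.598]
near top - [329.119 275.575]
```

jog_arm --pt "0 0 0 -0.0018 0 0.01 0" --pt "0 0 0 -0.0018 0 0.022 0" --pt "0 0 0 -0.0018 0 0.034 0" --pt "0 0 0 -0.0018 0 0.046 0" --pt "0 0 0 -0.0018 0 0.056 0" --pt "0 0 0 -0.0018 0 0.064 0" --pt "0 0 0 -0.0018 0 0.068 0" --pt "0 0 0 -0.0018 0 0.068 0" --pt "0 0 0 -0.0018 0 0.068 0"

```text
t: 8.67
position: [523.6, -188.7, 196.3]
orientation: [-0.031, 1.0, -0.001, -0.0]
contact_force: [1.1, 0.6, -0.7]
finger_gap: 3.9
```

```bash
python3 - <<'E'
from rig import manip
from h import *
s=manip.sense();R=Ro.from_quat(s["orientation"]).as_matrix();P=s["position"]
print(P,s["orientation"],s["contact_force"],"tool z",R[:,2],"foot",P[2]-143.6)
d=manip.get_image("wrist");np.savez("w8.npz",**d)
for n,o in [("near foot +face",(-2.5,-18,143.6)),("near foot -face",(2.5,-18,143.6)),("near top +",(-2.5,-18,-7)),("near top -",(2.5,-18,-7))]: print(n,proj(d,P+R@np.array(o)))
for yy in(-222,-205):
    x=519.7-.063*(yy+157)
    for a in(-13,-5,0,5,13): print(yy,a,proj(d,(x-a,yy,42)))
c=d["color"][90:290,250:400,::-1];cv2.imwrite("pics/w8.png",cv2.resize(c,None,fx=3,fy=3,interpolation=cv2.INTER_CUBIC)[:600,:799])
E
```

```text
[ 523.62  -188.682  196.299] [-0.031  1.    -0.001 -0.   ] [ 1.059  0.577 -0.716] tool z [-0.001 -0.001 -1.   ] foot 52.6987389662811
near foot +face [320.402 172.692]
near foot -face [327.075 172.687]
near top + [316.145 275.023]
near top - [330.416 275.011]
-222 -13 [309.135 149.107]
-222 -5 [319.592 149.755]
-222 0 [326.122 150.159]
-222 5 [332.646 150.563]
-222 13 [343.074 151.209]
-205 -13 [309.439 170.887]
-205 -5 [319.696 171.509]
-205 0 [326.1   171.898]
-205 5 [332.499 172.286]
-205 13 [342.728 172.907]
```

View pics/w8.png

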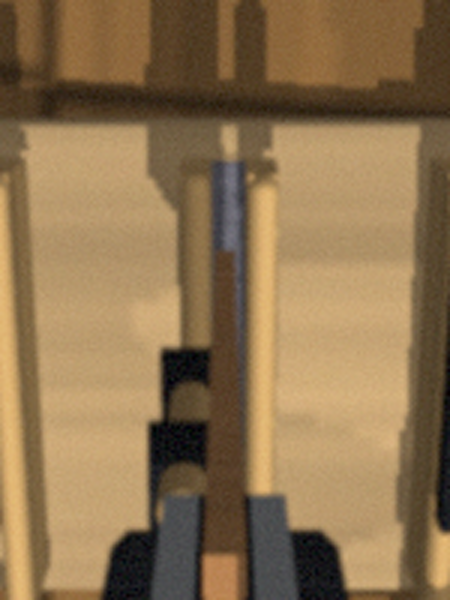

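The close crop shows the card foot centred at crop u≈226.5. The rails' outer edges at 182 and 277 put the slot centre at about 229.5. The foot is therefore about 0.7 mm too far in +x, so I'll shift it and lower part way.

jog_arm --pt "0 0 0 0.0007 0 0.0 0" --pt "0 0 0 0.0007 0 0.003 0" --pt "0 0 0 0.0007 0 0.006 0" --pt "0 0 0 0.0007 0 0.009 0" --pt "0 0 0 0.0007 0 0.012 0" --pt "0 0 0 0.0007 0 0.015 0" --pt "0 0 0 0.0007 0 0.018 0" --pt "0 0 0 0.0007 0 0.02 0" --pt "0 0 0 0.0007 0 0.02 0"

```text
t: 9.47
position: [522.2, -188.7, 175.4]
orientation: [-0.031, 1.0, -0.0, -0.001]
contact_force: [-0.4, -0.0, -1.0]
finger_gap: 4.2
```

```bash
python3 - <<'E'
from rig import manip
from h import *
s=manip.sense();R=Ro.from_quat(s["orientation"]).as_matrix();P=s["position"]
print(P,s["contact_force"],s["wrist_torque"],"foot",P[2]-143.6)
d=manip.get_image("wrist");np.savez("w9.npz",**d);im=d["color"].astype(int)
for o in [(0,-18,143.6)]: print(proj(d,P+R@np.array(o)))
for v in (160,166,184,190): print(v,' '.join(f"{u}:{im[v,u,0]},{im[v,u,2]}" for u in range(308,348)))
E
```

```text
[ 522.247 -188.656  175.441] [-0.351 -0.015 -1.004] [-0.032  0.069  0.056] foot 31.84067398617023
[323.789 172.68 ]
160 308:110,64 309:122,64 310:129,72 311:137,69 312:140,78 313:142,74 314:149,79 315:141,75 316:135,70 317:117,67 318:86,66 319:64,71 320:63,68 321:62,64 322:57,60 323:65,71 324:83,87 325:99,104 326:104,113 327:87,94 328:74,80 329:65,60 330:94,62 331:120,62 332:147,75 333:175,89 334:194,99 335:210,108 336:224,115 337:225,116 338:227,119 339:226,118 340:210,108 341:192,103 342:181,101 343:180,107 344:188,110 345:185,110 346:187,105 347:185,109
166 308:112,57 309:119,59 310:130,68 311:138,74 312:146,79 313:146,74 314:147,77 315:144,80 316:130,71 317:108,62 318:87,67 319:68,70 320:65,74 321:63,69 322:70,74 323:63,69 324:88,95 325:103,111 326:107,115 327:100,108 328:83,85 329:70,63 330:94,67 331:118,63 332:148,72 333:178,91 334:195,96 335:212,106 336:222,117 337:223,115 338:224,117 339:222,117 340:210,107 341:186,99 342:181,104 343:187,110 344:187,111 345:188,115 346:188,113 347:187,108
184 308:108,59 309:119,62 310:122,63 311:134,71 312:140,74 313:141,74 314:146,76 315:145,74 316:136,71 317:114,61 318:94,69 319:70,69 320:70,64 321:84,57 322:86,40 323:89,42 324:86,36 325:90,39 326:89,38 327:89,41 328:82,57 329:75,58 330:91,57 331:128,69 332:159,80 333:180,96 334:200,102 335:213,110 336:223,117 337:226,114 338:228,121 339:221,117 340:203,103 341:191,106 342:189,111 343:190,112 344:188,114 345:185,106 346:188,115 347:192,112
190 308:107,54 309:117,61 310:124,61 311:133,72 312:136,73 313:143,74 314:146,78 315:144,76 316:139,69 317:121,68 318:96,70 319:71,72 320:69,61 321:79,44 322:88,44 323:87,40 324:87,36 325:90,42 326:89,41 327:86,38 328:79,43 329:77,55 330:98,68 331:126,65 332:158,84 333:181,93 334:198,103 335:216,110 336:224,117 337:224,114 338:223,115 339:219,114 340:207,107 341:200,110 342:199,115 343:199,117 344:198,119 345:192,113 346:194,114 347:199,122
```

The foot is inside the slot with no side force (card 320.7–328.3, slot 318–330 px). I'll lower it the rest of the way.

jog_arm --pt "0 0 0 0 0 0.003 0" --pt "0 0 0 0 0 0.006 0" --pt "0 0 0 0 0 0.009 0" --pt "0 0 0 0 0 0.012 0" --pt "0 0 0 0 0 0.0145 0" --pt "0 0 0 0 0 0.016 0" --pt "0 0 0 0 0 0.017 0" --pt "0 0 0 0 0 0.0175 0" --pt "0 0 0 0 0 0.0175 0"

```text
t: 10.27
position: [522.6, -188.7, 158.5]
orientation: [-0.031, 1.0, -0.001, -0.001]
contact_force: [0.2, 0.3, -1.0]
finger_gap: 4.2
```

jog_arm --pt "0 0 0 0 0 0.0005 0" --pt "0 0 0 0 0 0.001 0" --pt "0 0 0 0 0 0.001 0" --pt "0 0 0 0 0 0.001 0"

```text
t: 10.6
position: [522.6, -188.7, 157.7]
orientation: [-0.031, 1.0, -0.001, -0.0]
contact_force: [0.3, -0.4, -1.5]
finger_gap: 4.1
```

Foot estimated at about 14 mm. I'll step down gently until it touches.

jog_arm --pt "0 0 0 0 0 0.0005 0" --pt "0 0 0 0 0 0.001 0" --pt "0 0 0 0 0 0.001 0" --pt "0 0 0 0 0 0.001 0"

```text
t: 10.93
position: [522.5, -188.7, 156.6]
orientation: [-0.031, 1.0, -0.001, -0.001]
contact_force: [-0.4, 0.5, -0.4]
finger_gap: 3.9
```

jog_arm --pt "0 0 0 0 0 0.0005 0" --pt "0 0 0 0 0 0.001 0" --pt "0 0 0 0 0 0.001 0" --pt "0 0 0 0 0 0.001 0"

```text
t: 11.27
position: [522.8, -188.8, 156.0]
orientation: [-0.031, 1.0, -0.001, -0.0]
contact_force: [-1.1, -1.0, 2.6]
finger_gap: 4.2
```

jog_arm --pt "0 0 0 0 0 0.0004 0" --pt "0 0 0 0 0 0.0008 0" --pt "0 0 0 0 0 0.0008 0" --pt "0 0 0 0 0 0.0008 0"

```text
t: 11.6
position: [523.0, -189.0, 156.0]
orientation: [-0.032, 1.0, -0.001, 0.0]
contact_force: [-1.7, -0.8, 5.1]
finger_gap: 4.2
```

```bash
python3 - <<'E'
from rig import manip
from h import *
s=manip.sense();R=Ro.from_quat(s["orientation"]).as_matrix()
print(s["position"],s["contact_force"],s["wrist_torque"],"tool z",R[:,2],"tool y",R[:,1])
d=manip.get_image("wrist");im=d["color"].astype(int);P=s["position"]
for v in (150,160,184,200,225): print(v,' '.join(f"{u}:{im[v,u,0]},{im[v,u,2]}" for u in range(312,340)))
E
```

```text
[ 522.963 -188.957  155.954] [-1.671 -0.757  5.133] [0.057 0.487 0.029] tool z [ 0.    -0.002 -1.   ] tool y [-0.063  0.998 -0.002]
150 312:118,69 313:114,66 314:121,69 315:116,65 316:118,71 317:118,64 318:115,65 319:120,67 320:119,69 321:120,69 322:121,72 323:118,72 324:124,71 325:140,82 326:164,95 327:168,101 328:165,97 329:132,76 330:121,77 331:120,70 332:121,69 333:115,65 334:119,69 335:116,70 336:116,68 337:117,70 338:120,71 339:143,85
160 312:132,69 313:133,71 314:135,69 315:135,72 316:126,68 317:122,66 318:105,58 319:83,69 320:79,80 321:74,77 322:72,78 323:75,78 324:72,72 325:74,77 326:90,99 327:104,112 328:106,110 329:80,88 330:65,73 331:77,64 332:121,68 333:162,87 334:157,76 335:126,69 336:111,57 337:111,54 338:125,66 339:126,65
184 312:142,77 313:147,81 314:144,72 315:144,70 316:144,73 317:138,74 318:115,65 319:95,71 320:70,62 321:72,56 322:87,42 323:89,41 324:93,46 325:88,37 326:88,37 327:89,44 328:97,61 329:89,77 330:75,79 331:72,65 332:98,61 333:124,65 334:156,79 335:177,91 336:194,103 337:209,107 338:222,112 339:225,117
200 312:144,75 313:143,72 314:143,71 315:148,80 316:138,68 317:143,77 318:120,73 319:99,73 320:77,67 321:76,48 322:83,44 323:87,41 324:89,41 325:83,32 326:88,40 327:89,45 328:91,46 329:82,59 330:75,73 331:76,66 332:104,61 333:132,70 334:155,80 335:177,91 336:198,101 337:212,106 338:223,114 339:227,122
225 312:85,44 313:87,43 314:92,50 315:95,51 316:96,47 317:98,52 318:104,50 319:104,58 320:91,49 321:89,36 322:94,45 323:86,40 324:91,37 325:89,37 326:98,52 327:92,38 328:91,41 329:89,45 330:83,61 331:85,64 332:105,59 333:135,64 334:160,81 335:189,101 336:201,104 337:218,110 338:227,119 339:228,119
```

Force rises with no further travel, so the card is seated (foot about 12 mm, on the liner). I'll ease off and release slowly.

jog_arm --pt "0 0 0 0 0 -0.0005 0" --pt "0 0 0 0 0 -0.0008 0" --pt "0 0 0 0 0 -0.0008 0.006" --pt "0 0 0 0 0 -0.0008 0.008" --pt "0 0 0 0 0 -0.0008 0.01" --pt "0 0 0 0 0 -0.0008 0.013" --pt "0 0 0 0 0 -0.0008 0.017" --pt "0 0 0 0 0 -0.0008 0.022" --pt "0 0 0 0 0 -0.0008 0.03" --pt "0 0 0 0 0 -0.0008 0.04" --pt "0 0 0 0 0 -0.0008 0.05" --pt "0 0 0 0 0 -0.0008 0.05" --grip_force 20

```text
t: 12.65
position: [522.6, -188.7, 155.6]
orientation: [-0.031, 1.0, -0.001, -0.0]
contact_force: [1.0, 0.9, 0.3]
finger_gap: 49.9
```

```bash
python3 - <<'E'
from rig import manip
from h import *
s=manip.sense();print(s["position"],s["contact_force"],s["finger_gap"])
d=manip.get_image("wrist");im=d["color"].astype(int)
# card top near corner band (orange) at several rows
for v in range(265,320,12):
    r=im[v,290:365];o=np.where((r[:,0]>160)&(r[:,0]-r[:,2]>60))[0]+290;print(v,o.min() if len(o) else 0,o.max() if len(o) else 0,len(o))
np.savez("w10.npz",**d)
R=Ro.from_quat(s["orientation"]).as_matrix()
for o in[(0,-18,-7),(0,-18,143)]:print(proj(d,s["position"]+R@np.array(o)))
E
```

```text
[ 522.554 -188.729  155.636] [0.956 0.926 0.297] 49.93580986106664
265 290 364 50
277 290 364 55
289 290 364 56
301 290 364 56
313 304 342 34
[323.357 274.98 ]
[323.781 172.868]
```

jog_arm --pt "0 0 0 0 0 0 0.06" --pt "0 0 0 0 0 0 0.07" --pt "0 0 0 0 0 0 0.08" --pt "0 0 0 0 0 0 0.085" --pt "0 0 0 0 0 0 0.085" --pt "0 0 0 0 0 -0.005 0.085" --pt "0 0 0 0 0 -0.015 0.085" --pt "0 0 0 0 0 -0.03 0.085" --pt "0 0 0 0 0 -0.05 0.085" --pt "0 0 0 0 0 -0.08 0.085" --pt "0 0 0 0 0 -0.11 0.085" --pt "0 0 0 0 0 -0.11 0.085"

```text
t: 13.7
position: [525.8, -189.6, 273.7]
orientation: [-0.032, 0.999, -0.003, 0.006]
contact_force: [0.6, -0.1, 1.2]
finger_gap: 84.8
```

```bash
python3 - <<'E'
from rig import manip
from h import *
s=manip.sense();print(s["position"],s["contact_force"],s["finger_gap"])
w=manip.get_image("wrist");t=manip.get_image("scene");a=manip.get_image("top")
c=lambda d,x,y,W,H,o:cv2.resize(d["color"][y:y+H,x:x+W,::-1],o,interpolation=cv2.INTER_CUBIC)
A=np.hstack([c(t,190,150,120,120,(400,400)),c(w,200,80,240,240,(400,400))])
B=np.hstack([c(t,0,0,640,400,(320,200)),c(a,0,0,640,400,(320,200)),np.zeros((200,160,3),np.uint8)])
cv2.imwrite("pics/f.png",np.vstack([A,B]))
E
```

```text
[ 525.816 -189.608  273.749] [ 0.643 -0.11   1.164] 84.81418932673867
```

View pics/f.png

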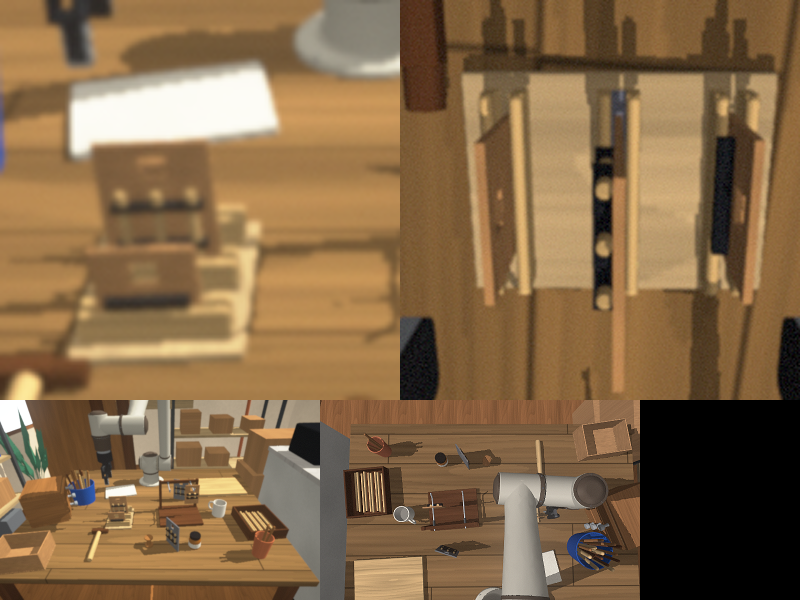

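The card stands upright in the middle slot (wrist crop, u≈620). The gripper is clear above it, and the short card, slot cards, mug, spool, jar and mallet look where they were. I'll let the arm settle and then hand in.

jog_arm --pt "0 0 0 0 0 0 0.085" --pt "0 0 0 0 0 0 0.085" --pt "0 0 0 0 0 0 0.085" --pt "0 0 0 0 0 0 0.085"

```text
t: 14.18
position: [522.4, -188.6, 264.8]
orientation: [-0.031, 1.0, -0.0, -0.001]
contact_force: [-0.1, 0.4, -0.1]
finger_gap: 84.9
```

```bash
python3 - <<'E'
from rig import manip
s=manip.sense();print(s["t"],s["position"],s["contact_force"]);print(manip.finish_job())
E
```

```text
14.1833 [ 522.41277278 -188.56687907  264.7898296 ] [-0.12375795  0.37300311 -0.08715836]
the job is handed in; nothing more can be done
None
```

The taller three-handle card now stands in the rack's empty middle slot, and the job was handed in at 14.2 s. I pinched its outer corner, lifted it about 8 mm, and brought the eye along and up over the peg's tip with the card tilted about 20°. I then set it upright and lowered it onto the liner. The force readings I took while it was on the peg stayed near the card's own weight, about 1 N.

- **Seating:** on the floor of the slot the force rose to 5 N with no further travel. The foot was then at about 12.4 mm, against 12 mm expected for the liner top.
- **Final pictures:** the card stands upright and free in the slot, and the gripper is open and clear, reading about 0 N. The short card, slot cards, mug, spool, glue jar and mallet look where they were; I checked these by eye only.
- **Disagreements:** the slot's x position differed by about 1 to 1.5 mm between the top and wrist cameras, so I aligned the card to the slot in the wrist picture. The finger gap read about 4.2 mm on the 5 mm card.

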